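Seat the blank and line up the printing block

TASK

Press the wooden tile down into its frame until it sits fully home, flush with the frame's rim. Then take the printing block by its knob, carry it over the top of the upright splash board without touching the board, and stop with it hovering about a centimetre above the tile: level, centred, its long sides parallel to the tile's long sides, the block never touching the tile or frame. Do not disturb the two jars and the star cutter, and finish while still holding the block there.

Things in the scene. Friction and masses are not known exactly. Their poses are not given: they have to be found in the camera images.
- frame: Dark wooden printing frame fixed to the table, 90 (x) x 102 (y) mm, 20 mm high to its rim; rails 10.5 mm wide round a rectangular recess. Origin: centre of its underside, on the table; z up, long side along its y. It stands on either side of the splash board, turned by up to 0.4 rad.
- tile_top (a point): Centre of the top face of the pale wooden tile, 66 (x) x 78 (y) mm, axes parallel to the frame's (long side along y). At first it stands 5 to 8 mm proud of the frame's rim; fully home its top is level with the rim, 20 mm above the table.
- tile (a joint): How far the tile has been pushed down into the frame, in m: 0 = 8 mm proud, 0.008 = fully home and flush. It is a push fit: it needs about 6 N (plus a little with speed) pressed down anywhere on its top, stays level, and stays where it is left; below 0.008 it meets a hard stop.
- print_block: Brown wooden block, 0.06 to 0.12 kg. Body 50 (x) x 62 (y) mm, 8 to 28 mm above its underside, on four short pegs whose ends are its underside; a round knob 28 mm across in the centre of its top, 28 to 68 mm high. Origin: centre of its underside; z up, long side along y; half a turn makes no difference. Stands across the splash board from the frame, turned up to 0.5 rad.
- splash_board: Upright plywood board fixed to the table, 160 mm long (x), 10 mm thick (y), top edge 100 mm above the table, on two cross feet 30 mm wide (y). Origin: centre of its underside on the table. It stands between the block and the frame and runs away from the robot, turned by up to 0.1 rad.
- spice_jar: Bystander: slim jar with a dark cap, 44 mm across, 96 mm high, to the right of the work. Origin: centre of its underside.
- jar: Bystander: wider jar with a black lid, 63 mm across, 94 mm high, between the robot and the work. Origin: centre of its underside.
- star_cutter: Bystander: tin star-shaped cutter, 53 mm across, 20 mm high, on the near right of the work. Origin: centre of its underside.
Things that resemble listed ones, but are neither listed nor needed, are in the scene too. What is shaped like the frame but turquoise is not meant.

How it is judged:
On the way, in this order (a step that is already met when the one before it is completed fails the run):
1. the tile is pressed home in its frame, within 1.5 mm of flush (value of joint tile above 0.0065 m), for 0.1 s.
2. the block, held in the fingers, passes over the top of the splash board (y of print_block in the frame of splash_board between -0.03 and 0.03 m and x of print_block in the frame of splash_board between -0.1 and 0.1 m and z of print_block in the frame of splash_board above 0.1 m and contact force between print_block and the fingers above 1 N), for 0.02 s.
At the end, for the whole second after the job is handed in: Tile within 1.5 mm of fully home; block held still in the fingers with its underside 3 to 20 mm above the tile, centred within 8 mm, sides parallel within 0.15 rad, tilted less than 0.1 rad, touching neither tile, frame nor splash board (value of joint tile above 0.0065 m and horizontal distance between print_block and tile_top below 0.008 m and z of print_block in the frame of tile_top between 0.003 and 0.02 m and angle between the x axis of print_block and the x axis of frame, either way round below 0.15 rad and angle between print_block's own z axis and vertical below 0.1 rad and linear speed of print_block below 0.02 m/s and contact force between print_block and the fingers above 1 N and contact force between print_block and frame below 0.1 N and contact force between print_block and splash_board below 0.1 N); the arm keeps its last pose, push and grip.
It fails at once if the block touches the tile or the frame (contact force between print_block and frame above 0.3 N).
It fails at once if the splash board is touched (contact force between splash_board and anything else above 1 N).
It fails at once if a bystander is moved by more than 2 cm (distance of any of spice_jar, jar, star_cutter from where it was at the start of the episode above 0.02 m).
It fails at once if a jar is tipped (angle between any of spice_jar, jar's own z axis and vertical above 0.3 rad).
It also fails if it takes over 51 s, if anything falls off the work surface, if the arm or the gripper's body presses on something with over 40 N, if the wrist force passes 120 N, or if a joint passes its speed limit or range.

ROBOT

A 6-joint arm with a two-finger parallel gripper is mounted at the origin on a cart in front of the work surface, level with it; the furniture and walls round the work are solid. World frame = base frame: x ahead of the robot, y to its left, z up, the work surface at z = 0. Lengths are in m, angles in rad, forces in N, time in s.
With the tool pointing down it reaches from about 0.35 to 0.975 m from the base axis. Payload 4.9 kg.
Tool frame: the origin (TCP) lies at the very end of the fingers, on their centre line; the grasp point (between the pads) lies 19 mm behind it; z points along the fingers, y is the line along which they close (so a half turn about z gives the same grasp; the last joint's range is limited). The gripper opens to 85 mm and grips with 20 to 120 N. Pads are 22 mm wide; open, the fingers measure 114 mm over their backs; the gripper's body (76 mm by 85 mm) begins 54 mm behind the grasp point. The pads swing forward as they close: fully open they stand 13 mm farther back than shut.
Start: joints at [-1.411, 0.053, 1.613, -0, 1.476, -0.119], TCP at [0.172, -0.601, 0.231] pointing down, gripper open.
Joint ranges: [-3.01, 3.01], [-1.01, 2.22], [0.06, 2.58], [-1.02, 4.17], [0.09, 2.62], [-3.14, 3.14]. Speed limits (rad/s): [2.57, 2.57, 3.14, 3.14, 3.14, 3.14].

INTERFACE

Orientations are given as a unit quaternion [w, x, y, z].
In Python, from bench import bot gives the robot as it stands.
- The arm moves only by the tool run_rows, called after "Request:" by a JSON object that holds its "op" and its "data". Schema: {"type":"object","properties":{"deltas":{"type":"array","items":{"type":"array","items":{"type":"number"},"minItems":5,"maxItems":5},"minItems":1,"maxItems":10},"grip_n":{"type":"number"},"only":{"type":"string"},"quiet":{"type":"boolean"},"lines":{"type":"string"}},"required":["deltas"],"additionalProperties":false}. deltas is a list of rows, 1 to 10 of them, each of 5 numbers: dx, dy, dz in parts of the range, where 1.0 means 0.2 m, then a turn about the tool's z in shares of 2 rad (1.0 is 2 rad), then the finger opening in m; each row shifts and turns the commanded pose from where the row before left it, along the tool's axes as they then stand; what a row does not reach is not made up. A row lasts 1/12 s, in which the tool goes at most 0.0417 m and 0.125 rad, less where a joint would pass 70% of its speed; a pose out of reach is approached as far as the arm can. The fingers move at their own pace and stop on an object; grip_n is the grip in N (left out, the last holds). Time passes only in rows, so rows that do not move let the fingers close. The tool returns the time, the measured TCP pose, the force, the opening and the grip force at its end. only (a regular expression) keeps the lines of the reply that match it, lines (a string "A,B") keeps lines A to B, and quiet returns only ok. A shift or turn number past 1, either way, is cut back to 1. Input that does not fit is refused with a message, and nothing moves.
- bot.get_obs(): the state, without advancing time (a new reading comes with each control period).
- bot.get_image(name): name is "side" or "top"; returns a dict with "color" (400x640x3 uint8, red, green, blue), "K" (3x3 intrinsics, pixels), "view" (4x4, takes a point from world to camera coordinates). Camera axes: x right, y down, z forward; pixel columns grow to the right and rows downward; lengths in m; the calibration is good to about 2 mm. A picture is of the moment at which its call begins. There is no depth.
- bot.close_job(): hands the job in; it is judged then, once.
The state is a dict: "clock": time; "joint_positions": joint angles; "qvel": joint speeds; "tau": joint torques, N m; "ee_pos": TCP position; "eef_rot": TCP orientation; "force": force on the tool from outside, world axes, zero at the start; "wrist_torque": the same for the moment, N m; "grip_width": finger opening in m; "finger_force": force on a finger pad.
Only numpy, scipy, OpenCV 4.12 (cv2) and the standard library are available. Lean on these libraries where they do the work, as an engineer would, in place of code of your own. Each camera call takes 0.05 s, during which the arm holds its last target. There are 200 camera calls.

## Working session

There is one attempt and no reset: what is moved stays moved. The work goes in short steps, Python scripts to look and compute and a tool call to move; the robot and the scene stay as the last step left them, time stands still between calls to the robot, and variables do not carry over. Pictures are saved under pics/ and viewed, at most 10 in all, crops included, and the job is handed in when it is done.

```bash
mkdir -p pics; python3 - <<'E'
from bench import bot
import cv2,numpy as np
for n in("side","top"):
    d=bot.get_image(n); cv2.imwrite(f"pics/{n}0.png",d["color"][:,:,::-1]); np.savez(f"{n}.npz",K=d["K"],V=d["view"])
    print(n,d["K"].round(1).tolist(),d["view"].round(3).tolist())
o=bot.get_obs();print(o["clock"],o["ee_pos"],o["eef_rot"],o["force"],o["grip_width"])
E
```

```text
side [[454.0, 0.0, 322.6], [0.0, 454.0, 189.6], [0.0, 0.0, 1.0]] [[-0.854, 0.52, 0.003, 0.344], [0.262, 0.436, -0.861, -0.112], [-0.449, -0.735, -0.509, 1.434], [0.0, 0.0, 0.0, 1.0]]
top [[476.4, 0.0, 311.7], [0.0, 476.4, 210.1], [0.0, 0.0, 1.0]] [[0.027, -1.0, -0.01, 0.06], [-0.981, -0.024, -0.192, 0.45], [0.192, 0.015, -0.981, 1.217], [0.0, 0.0, 0.0, 1.0]]
0.1 [ 0.17189379 -0.60030653  0.2301692 ] [-9.44210724e-04  9.90299370e-01  1.38946989e-01 -2.58792832e-05] [-0.04540796  0.04901726 -0.8500619 ] 0.08543716169634802
```

View pics/side0.png

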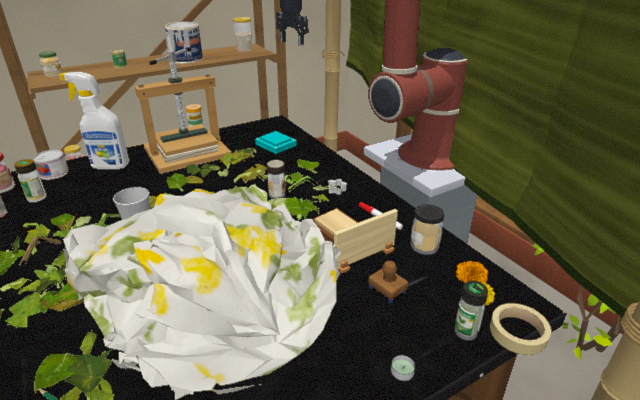

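View pics/top0.png

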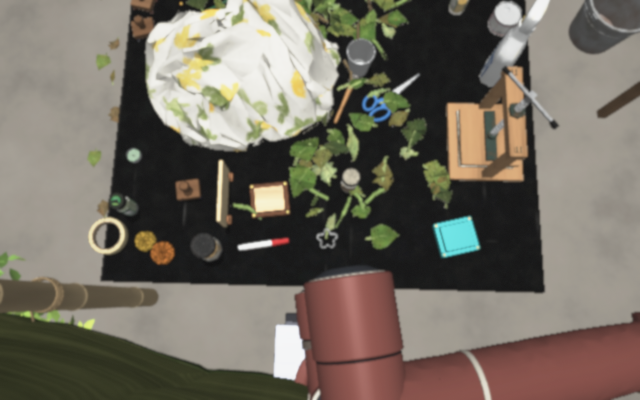

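The side view shows the block at (388,285), the board at (365,240), the frame partly behind it at (333,222) and the jar at (427,228). In the top view the block is at (188,189), the board (222,193), the frame (269,199), the jar (206,247), the spice jar (350,180) and the star (327,240). I'll enlarge both.

```bash
python3 - <<'E'
import cv2
a=cv2.imread("pics/top0.png")[150:270,160:320]; cv2.imwrite("pics/topc.png",cv2.resize(a,None,fx=5,fy=5,interpolation=cv2.INTER_CUBIC))
a=cv2.imread("pics/side0.png")[190:310,300:460]; cv2.imwrite("pics/sidec.png",cv2.resize(a,None,fx=5,fy=5,interpolation=cv2.INTER_CUBIC))
E
```

```text
(no output)
```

View pics/topc.png

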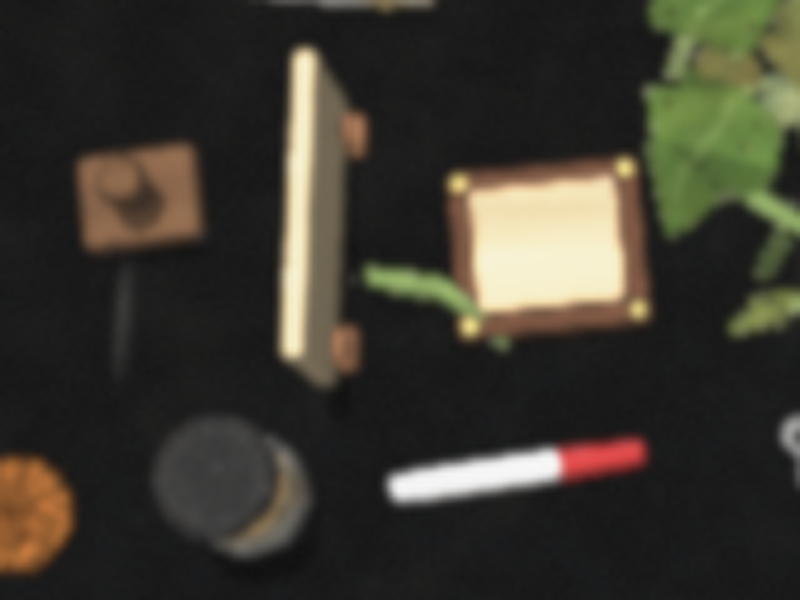

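View pics/sidec.png

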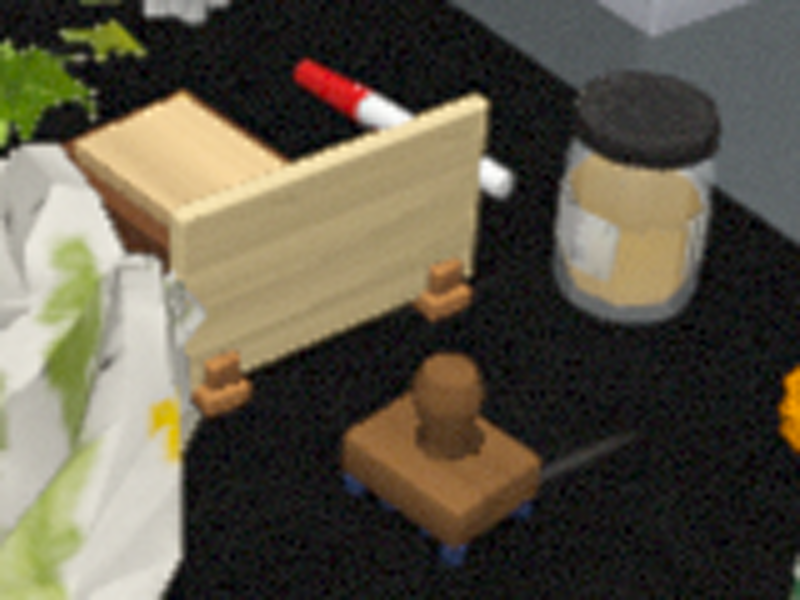

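Top crop (×5, offset (160,150)): the block top corners are (77,155), (192,143), (205,240), (88,250), the knob (122,178), the frame studs (458,184), (625,167), (640,310), (470,327), the tile corners (470,190), (617,177), (625,300), (480,312), and the board top edge runs (305,50) to (290,355). Side crop (offset (300,190)): the knob is at (449,388), the block corners (343,437), (458,520), (540,465), the tile corners (183,92), (72,145), and the board top ends (176,213), (488,98).

```bash
cat > h.py <<'E'
import numpy as np,cv2
C={}
for n in("side","top"):
    d=np.load(n+".npz"); C[n]=(d["K"],d["V"])
OFF={"top":(160,150),"side":(300,190)}
def px(n,c): return (np.array(c,float)+.5)/5-.5+OFF[n]
def onz(n,p,z):
    K,V=C[n]; R=V[:3,:3]; t=V[:3,3]; o=-R.T@t; d=R.T@np.linalg.inv(K)@[*p,1]
    return o+d*(z-o[2])/d[2]
def tri(t,s):
    P=[C[n][0]@C[n][1][:3] for n in("top","side")]
    X=cv2.triangulatePoints(*P,px("top",t),px("side",s)).ravel(); return X[:3]/X[3]
E
python3 - <<'E'
from h import *
np.set_printoptions(precision=4,suppress=True)
for k,t,s in[("knob",(122,178),(449,388)),("b+x-y",(192,143),(343,437)),("b+x+y",(77,155),(458,520)),("b-x+y",(88,250),(540,465)),("t-x-y",(625,300),(183,92)),("t+x-y",(617,177),(72,145)),("bd+x",(300,50),(176,213)),("bd-x",(285,357),(487,98))]: print(k,tri(t,s))
def top(L,z): return np.array([onz("top",px("top",c),z) for c in L])
for k,L,z in[("block",[(77,155),(192,143),(205,240),(88,250)],.028),("frame",[(458,184),(625,167),(640,310),(470,327)],.02),("tile",[(470,190),(617,177),(625,300),(480,312)],.027),("knob",[(122,178)],.062),("board",[(305,50),(290,355)],.1),("jar",[(213,478)],.094)]:
    P=top(L,z);print(k,P.mean(0));print(P[:,:2].tolist() and P[:,:2])
    if len(P)==4:
        y=(P[0]+P[3]-P[1]-P[2])[:2];x=(P[0]+P[1]-P[2]-P[3])[:2]
        print(" size",np.hypot(*x)/2,np.hypot(*y)/2," yaw",np.arctan2(-y[0],y[1]),np.arctan2(x[1],x[0]))
E
```

```text
knob [0.5038 0.4119 0.0582]
b+x-y [0.5322 0.3847 0.0258]
b+x+y [0.5237 0.4464 0.0275]
b-x+y [0.4728 0.4366 0.0234]
t-x-y [0.4513 0.1443 0.028 ]
t+x-y [0.5194 0.1517 0.025 ]
bd+x [0.5642 0.3118 0.1015]
bd-x [0.4037 0.3091 0.1005]
block [0.5015 0.4095 0.028 ]
[[0.524  0.4459]
 [0.5322 0.3837]
 [0.4784 0.3727]
 [0.4713 0.4356]]
 size 0.05432015509917186 0.0630432894867605  yaw 0.12162157304695231 0.19690294459195187
frame [0.481  0.1879 0.02  ]
[[0.5147 0.2387]
 [0.5265 0.1479]
 [0.4472 0.1368]
 [0.4356 0.2282]]
 size 0.07991235987342911 0.09179831250304019  yaw 0.12739099236580984 0.13554561614320784
tile [0.4806 0.1873 0.027 ]
[[0.5098 0.231 ]
 [0.519  0.1515]
 [0.4511 0.1446]
 [0.4426 0.2222]]
 size 0.06796151260524409 0.07902646237108797  yaw 0.1118813346169929 0.11527021399501981
knob [0.5034 0.4104 0.062 ]
[[0.5034 0.4104]]
board [0.4845 0.3085 0.1   ]
[[0.5645 0.3097]
 [0.4045 0.3072]]
jar [0.342  0.3431 0.094 ]
[[0.342  0.3431]]
```

Everything fits the given sizes and heights. The tile centre is (0.481, 0.187) at yaw about 0.125, the tile top is about 26.5 mm high, the block is at (0.502, 0.410) at yaw about 0.14, and the board is at y≈0.3085. Next I move over the tile with the fingers closed.

Units first: shifts go in shares of 0.2 m and turns go in shares of 2 rad. So -0.027 m is -0.135, 0.02 m is 0.1.

Request:
{"op": "run_rows", "data": {"deltas": [[0.1, -0.135, 0, 0, 0], [0.1, -0.135, 0, 0, 0], [0.1, -0.135, 0, 0, 0], [0.1, -0.135, 0, 0, 0], [0.1, -0.135, 0, 0, 0], [0.1, -0.135, 0, 0, 0], [0.1, -0.135, 0, 0, 0], [0.1, -0.135, 0, 0, 0], [0.1, -0.135, 0, 0, 0], [0.1, -0.135, 0, 0, 0]], "grip_n": 40}}

```text
clock: 0.93
ee_pos: [0.29, -0.2845, 0.2307]
eef_rot: [-0.0, 0.99, 0.139, -0.0]
force: [0.3, -0.2, -0.8]
grip_width: 0.0004
finger_force: 0.0
```

Request:
{"op": "run_rows", "data": {"deltas": [[0.1, -0.135, 0, 0, 0], [0.1, -0.135, 0, 0, 0], [0.1, -0.135, 0, 0, 0], [0.1, -0.135, 0, 0, 0], [0.1, -0.135, 0, 0, 0], [0.1, -0.135, 0, 0, 0], [0.1, -0.135, 0, 0, 0], [0.1, -0.135, 0, 0, 0], [0.1, -0.135, 0, 0, 0], [0.1, -0.135, 0, 0, 0]]}}

```text
clock: 1.77
ee_pos: [0.4079, 0.0302, 0.231]
eef_rot: [0.0, 0.99, 0.139, 0.0]
force: [1.2, -0.3, 0.9]
grip_width: 0.0004
finger_force: 0.0
```

In the tool's units: 0.03 m is 0.15, -0.0262 m is -0.131, 0.075 rad is 0.0375.

Request:
{"op": "run_rows", "data": {"deltas": [[0.1135, -0.131, 0, 0, 0], [0.1135, -0.131, 0, 0, 0], [0.1135, -0.131, 0, 0, 0], [0.1135, -0.131, 0, 0, 0], [0.1135, -0.131, 0, 0, 0], [0, 0, 0, 0.0375, 0], [0, 0, 0, 0.0375, 0], [0, 0, 0.15, 0, 0], [0, 0, 0.15, 0, 0], [0, 0, 0.15, 0, 0]]}}

```text
clock: 2.6
ee_pos: [0.4811, 0.1858, 0.1405]
eef_rot: [-0.0, 0.998, 0.065, 0.001]
force: [-0.7, -0.9, -0.5]
grip_width: -0.0002
finger_force: 0.0
```

Request:
{"op": "run_rows", "data": {"deltas": [[0, 0, 0.15, 0, 0], [0, 0, 0.15, 0, 0], [0, 0, 0.1, 0, 0], [0, 0, 0.05, 0, 0], [0, 0, 0, 0, 0]]}}

```text
clock: 3.02
ee_pos: [0.4785, 0.185, 0.0481]
eef_rot: [0.0, 0.998, 0.064, -0.003]
force: [0.2, 0.2, 0.1]
grip_width: 0.0002
finger_force: 0.0
```

```bash
python3 -c "
from bench import bot
import cv2
d=bot.get_image('top')['color'][150:270,160:320,::-1];e=bot.get_image('side')['color'][150:270,280:440,::-1]
import numpy as np
cv2.imwrite('pics/press.png',cv2.resize(np.hstack([d,e]),None,fx=2.5,fy=2.5))"
```

```text
(no output)
```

View pics/press.png

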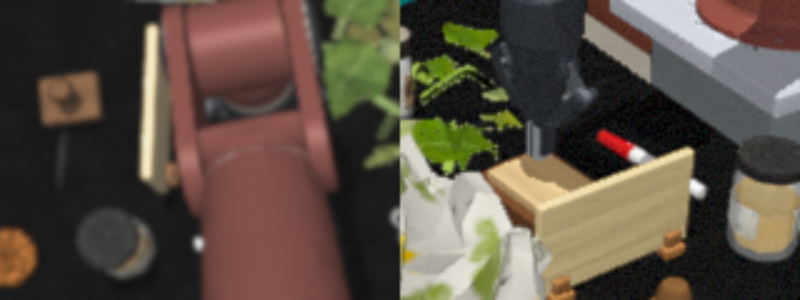

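The fingers are closed and hover over the middle of the tile, at about (538,155) in the right half, well clear of the board. Pressing slowly.

In the tool's units: 0.01 m is 0.05, 0.008 m is 0.04.

Request:
{"op": "run_rows", "data": {"deltas": [[0, 0, 0.05, 0, 0], [0, 0, 0.04, 0, 0], [0, 0, 0.015, 0, 0], [0, 0, 0.01, 0, 0], [0, 0, 0.005, 0, 0], [0, 0, 0.005, 0, 0], [0, 0, 0.005, 0, 0], [0, 0, 0.005, 0, 0]]}}

```text
clock: 3.78
ee_pos: [0.4808, 0.1855, 0.025]
eef_rot: [0.0, 0.998, 0.064, -0.001]
force: [-3.1, -1.6, 6.3]
grip_width: 0.0003
finger_force: 2.7
```

Request:
{"op": "run_rows", "data": {"deltas": [[0, 0, 0.005, 0, 0], [0, 0, 0.0025, 0, 0], [0, 0, 0, 0, 0]]}}

```text
clock: 4.03
ee_pos: [0.4809, 0.1856, 0.0234]
eef_rot: [0.0, 0.998, 0.064, -0.0]
force: [-3.2, -1.0, 4.2]
grip_width: -0.0002
finger_force: 2.2
```

In the tool's units: 0.001 m is 0.005.

Request:
{"op": "run_rows", "data": {"deltas": [[0, 0, 0.005, 0, 0], [0, 0, 0.005, 0, 0], [0, 0, 0.005, 0, 0], [0, 0, 0.005, 0, 0], [0, 0, 0, 0, 0]]}}

```text
clock: 4.45
ee_pos: [0.481, 0.1856, 0.02]
eef_rot: [0.0, 0.998, 0.064, -0.001]
force: [-6.2, -1.4, 9.5]
grip_width: 0.0001
finger_force: 4.7
```

Request:
{"op": "run_rows", "data": {"deltas": [[0, 0, 0.005, 0, 0], [0, 0, 0, 0, 0]]}}

```text
clock: 4.62
ee_pos: [0.481, 0.1856, 0.0199]
eef_rot: [0.0, 0.998, 0.064, -0.001]
force: [-9.2, -2.1, 16.0]
grip_width: 0.0
finger_force: 7.9
```

Request:
{"op": "run_rows", "data": {"deltas": [[0, 0, 0.005, 0, 0], [0, 0, 0, 0, 0]]}}

```text
clock: 4.78
ee_pos: [0.4811, 0.1856, 0.0199]
eef_rot: [0.0, 0.998, 0.065, -0.001]
force: [-12.5, -3.8, 22.7]
grip_width: -0.0006
finger_force: 11.1
```

It has hit the hard stop at z = 0.020, so the tile is home. Next: rise, open and move over the block.

In the tool's units: -0.04 m is -0.2, -0.02 m is -0.1.

Request:
{"op": "run_rows", "data": {"deltas": [[0, 0, -0.05, 0, 0], [0, 0, -0.15, 0, 0], [0, 0, -0.2, 0, 0], [0, 0, -0.2, 0, 0], [0, 0, -0.2, 0, 0], [0, 0, -0.1, 0, 0.085]]}}

```text
clock: 5.28
ee_pos: [0.4835, 0.1862, 0.2032]
eef_rot: [-0.001, 0.998, 0.064, 0.005]
force: [0.3, 0.6, 1.4]
grip_width: 0.0107
finger_force: 0.0
```

Request:
{"op": "run_rows", "data": {"deltas": [[0.0315, -0.1375, 0, 0, 0.085], [0.0315, -0.1375, 0, 0, 0.085], [0.0315, -0.1375, 0, 0, 0.085], [0.0315, -0.1375, 0, 0, 0.085], [0.0315, -0.1375, 0, 0, 0.085], [0.0315, -0.1375, 0, 0, 0.085], [0.0315, -0.1375, 0, 0, 0.085], [0.0315, -0.1375, 0, 0, 0.085], [0, 0, 0, 0, 0.085], [0, 0, 0, 0, 0.085]]}}

```text
clock: 6.12
ee_pos: [0.5026, 0.4112, 0.1965]
eef_rot: [0.0, 0.998, 0.065, 0.0]
force: [0.2, 0.1, 0.2]
grip_width: 0.0849
finger_force: 0.0
```

In the tool's units: 0.035 m is 0.175, 0.03 m is 0.15.

Request:
{"op": "run_rows", "data": {"deltas": [[0, 0, 0.175, 0, 0.085], [0, 0, 0.175, 0, 0.085], [0, 0, 0.175, 0, 0.085], [0, 0, 0.15, 0, 0.085], [0, 0, 0.0875, 0, 0.085], [0, 0, 0.05, 0, 0.085], [0, 0, 0, 0, 0.085], [0, 0, 0, 0, 0.085]]}}

```text
clock: 6.78
ee_pos: [0.5032, 0.4098, 0.0349]
eef_rot: [-0.0, 0.998, 0.064, 0.0]
force: [0.6, -0.1, -0.1]
grip_width: 0.0851
finger_force: 0.0
```

```bash
python3 -c "
from bench import bot
import cv2
d=bot.get_image('top')['color'][150:270,160:320,::-1];e=bot.get_image('side')['color'][200:320,300:460,::-1]
import numpy as np
cv2.imwrite('pics/grasp.png',cv2.resize(np.hstack([d,e]),None,fx=2.5,fy=2.5))"
```

```text
(no output)
```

View pics/grasp.png

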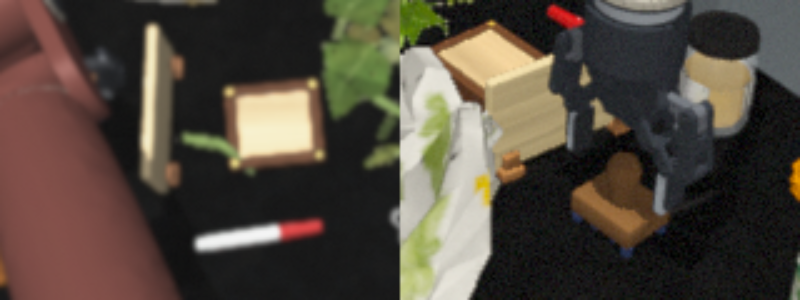

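The knob, at (625,170) in the right half, sits between the open fingers, the fingers are clear of the board, and the tile now looks flush. Closing.

Request:
{"op": "run_rows", "data": {"deltas": [[0, 0, 0, 0, 0.06], [0, 0, 0, 0, 0.04], [0, 0, 0, 0, 0.02], [0, 0, 0, 0, 0], [0, 0, 0, 0, 0], [0, 0, 0, 0, 0], [0, 0, 0, 0, 0]], "grip_n": 50}}

```text
clock: 7.47
ee_pos: [0.5029, 0.4105, 0.0349]
eef_rot: [-0.0, 0.998, 0.064, 0.0]
force: [0.3, -0.0, 2.6]
grip_width: 0.0251
finger_force: 48.9
```

Request:
{"op": "run_rows", "data": {"deltas": [[0, 0, -0.05, 0, 0], [0, 0, -0.1, 0, 0], [0, 0, -0.15, 0, 0], [0, 0, -0.15, 0, 0], [0, 0, -0.15, 0, 0], [0, 0, -0.1, 0, 0], [0, 0, -0.05, 0, 0], [0, 0, 0, 0, 0], [0, 0, 0, 0, 0]]}}

```text
clock: 8.22
ee_pos: [0.5025, 0.41, 0.1838]
eef_rot: [0.0, 0.998, 0.064, -0.0]
force: [-1.2, 0.1, -1.3]
grip_width: 0.0251
finger_force: 49.1
```

```bash
python3 -c "
from bench import bot
import cv2
d=bot.get_image('top')['color'][150:270,160:320,::-1];e=bot.get_image('side')['color'][150:270,320:480,::-1]
import numpy as np
cv2.imwrite('pics/lift.png',cv2.resize(e,None,fx=5,fy=5))"
```

```text
(no output)
```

View pics/lift.png

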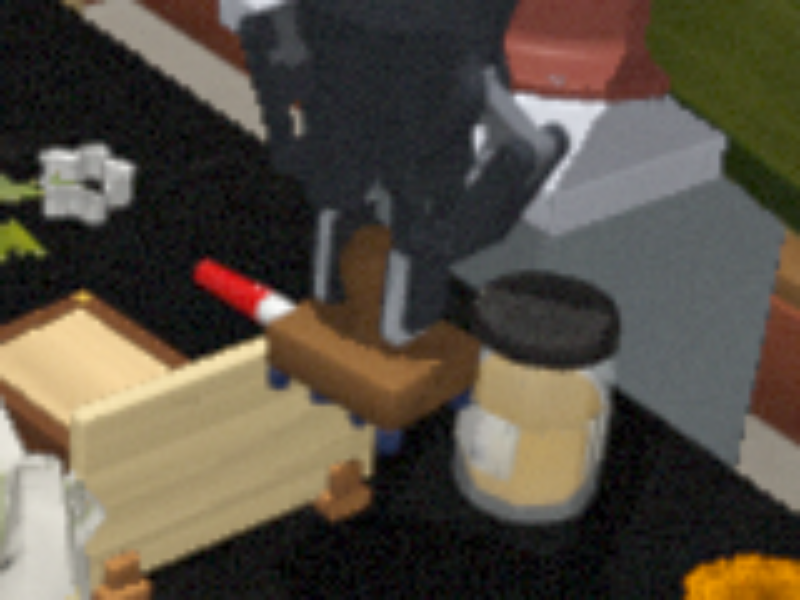

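The block is held and lifted. The body's top corners in this crop (offset (320,150)) are left (268,323), near (397,392) and right (480,345). I'll use them to check yaw, level and offset.

```bash
python3 - <<'E'
from h import *
np.set_printoptions(precision=4,suppress=True)
OFF["side"]=(320,150)
for z in(.177,):
    P=np.array([onz("side",px("side",c),z) for c in[(268,323),(397,392),(480,345)]])
    y=P[1]-P[0];x=P[1]-P[2];print(P,"len",np.hypot(*y[:2]),np.hypot(*x[:2]),"yaw",np.arctan2(-y[0],y[1]),np.arctan2(x[1],x[0]),"ctr",(P[0]+P[2])/2)
E
```

```text
[[0.5326 0.3878 0.177 ]
 [0.5202 0.4453 0.177 ]
 [0.4764 0.4382 0.177 ]] len 0.05878281683278831 0.04443899903723071 yaw 0.21193214171287278 0.16157944288231504 ctr [0.5045 0.413  0.177 ]
```

In the tool's units: 0.0219 m is 0.1095, -0.0051 m is -0.0255.

Request:
{"op": "run_rows", "data": {"deltas": [[-0.0255, 0.1095, 0, 0, 0], [-0.0255, 0.1095, 0, 0, 0], [-0.0255, 0.1095, 0, 0, 0], [-0.0255, 0.1095, 0, 0, 0], [-0.0255, 0.1095, 0, 0, 0], [-0.0255, 0.1095, 0, 0, 0], [-0.0255, 0.1095, 0, 0, 0], [-0.0255, 0.1095, 0, 0, 0], [-0.0255, 0.1095, 0, 0, 0], [-0.0255, 0.1095, 0, 0, 0]]}}

```text
clock: 9.15
ee_pos: [0.4788, 0.1851, 0.1817]
eef_rot: [0.0, 0.998, 0.064, -0.002]
force: [-0.1, 0.1, -0.4]
grip_width: 0.0252
finger_force: 49.2
```

Request:
{"op": "run_rows", "data": {"deltas": [[0, 0, 0, 0, 0], [0, 0, 0.15, 0, 0], [0, 0, 0.15, 0, 0], [0, 0, 0.1, 0, 0], [0, 0, 0.075, 0, 0], [0, 0, 0.05, 0, 0], [0, 0, 0, 0, 0], [0, 0, 0, 0, 0]]}}

```text
clock: 9.82
ee_pos: [0.4797, 0.1866, 0.0784]
eef_rot: [0.0, 0.998, 0.064, -0.001]
force: [0.4, 0.8, -0.8]
grip_width: 0.0251
finger_force: 49.3
```

```bash
python3 -c "
from bench import bot
import cv2
e=bot.get_image('side')['color'][140:260,260:420,::-1]
cv2.imwrite('pics/hover.png',cv2.resize(e,None,fx=5,fy=5,interpolation=cv2.INTER_CUBIC))"
```

```text
(no output)
```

View pics/hover.png

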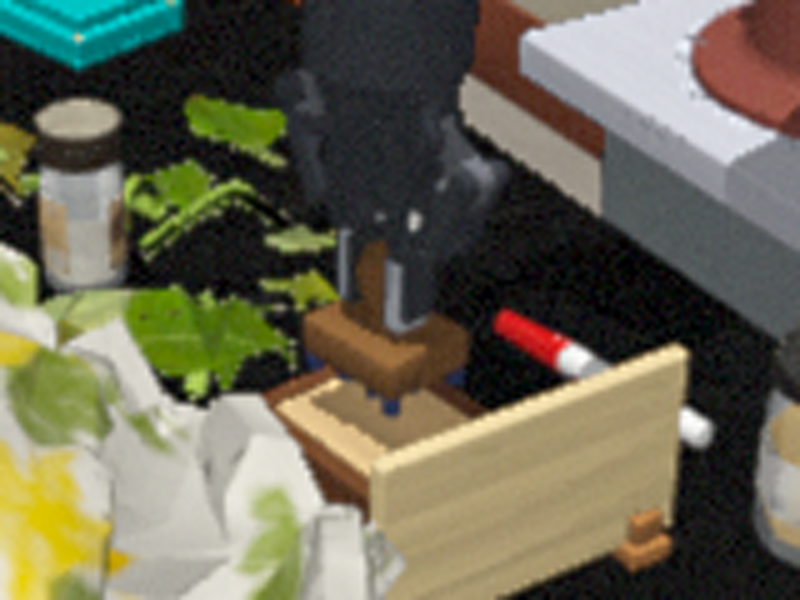

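The block hovers above the flush tile, clear of the board. The top-face corners are left (304,313), near (399,357) and right (469,324); the body's lower corners are (307,350), (398,394) and (467,360). I'll fit its pose.

```bash
python3 - <<'E'
from h import *
from scipy.optimize import least_squares
np.set_printoptions(precision=4,suppress=True)
def fit(off,pts,x0):
    OFF["side"]=off; U=np.array([px("side",c) for c in pts]); K,V=C["side"]
    M=np.array([[s*.025*k,t*.031*k,z] for z in(.028,.008) for s,t,k in((1,-1,.96),(1,1,.96),(-1,1,.96))])[:len(U)]
    def r(p,m=M):
        c,s=np.cos(p[3]),np.sin(p[3]); W=m@np.array([[c,s,0],[-s,c,0],[0,0,1]])+p[:3]
        q=(W@V[:3,:3].T+V[:3,3])@K.T; return (q[:,:2]/q[:,2:]-U).ravel()
    o=least_squares(r,x0); return o.x,np.abs(o.fun).max(),np.linalg.norm(o.fun)
print("start",fit((300,190),[(343,437),(458,520),(540,465)],[.5,.41,0,.14]))
print("lift",fit((320,150),[(268,323),(397,392),(480,345)],[.5,.41,.149,.14]))
print("hover",fit((260,140),[(304,313),(399,357),(469,324),(307,350),(398,394),(467,360)],[.48,.187,.04,.14]))
E
```

```text
start (array([0.5078, 0.4167, 0.0038, 0.1552]), np.float64(0.29014082782936157), np.float64(0.4891731283527651))
lift (array([0.4962, 0.4044, 0.1416, 0.1899]), np.float64(0.5281560953029327), np.float64(0.7855830460938104))
hover (array([0.4651, 0.1672, 0.0314, 0.2441]), np.float64(0.8688093227244451), np.float64(1.5305455237701318))
```

Pose from one view with noisy corners is weak, so I'll look at an averaged close-up beside an overlay of the expected models.

```bash
cat > ov.py <<'E'
from h import *
from bench import bot
import sys
def ov(name,bx,by,bz,byaw,r0=195,c0=310,h=65,w=50,s=8):
    im=np.mean([bot.get_image("side")["color"].astype(float) for _ in range(5)],0)[r0:r0+h,c0:c0+w,::-1]
    im=cv2.resize(np.clip(im*1.3,0,255).astype(np.uint8),None,fx=s,fy=s,interpolation=cv2.INTER_CUBIC); o=im.copy()
    K,V=C["side"]
    def box(x,y,yaw,hx,hy,z,col):
        c,sn=np.cos(yaw),np.sin(yaw)
        W=np.array([[x+c*a*hx-sn*b*hy,y+sn*a*hx+c*b*hy,z] for a,b in((1,-1),(1,1),(-1,1),(-1,-1))])
        q=(W@V[:3,:3].T+V[:3,3])@K.T; p=(q[:,:2]/q[:,2:]-[c0,r0]+.5)*s-.5
        cv2.polylines(o,[p.round().astype(np.int32)],True,col,1)
    box(bx,by,byaw,.025,.031,bz+.028,(0,255,0)); box(bx,by,byaw,.025,.031,bz+.008,(0,255,0))
    box(.481,.1875,.125,.033,.039,.02,(255,0,255)); box(.481,.1875,.125,.045,.051,.02,(255,255,0))
    cv2.imwrite(name,np.hstack([im,o]))
E
python3 -c "
from ov import *
p=bot.get_obs()['ee_pos'];print(p);ov('pics/ov1.png',p[0],p[1],p[2]-.0349,.125)"
```

```text
[0.4805841  0.18678053 0.0796439 ]
```

View pics/ov1.png

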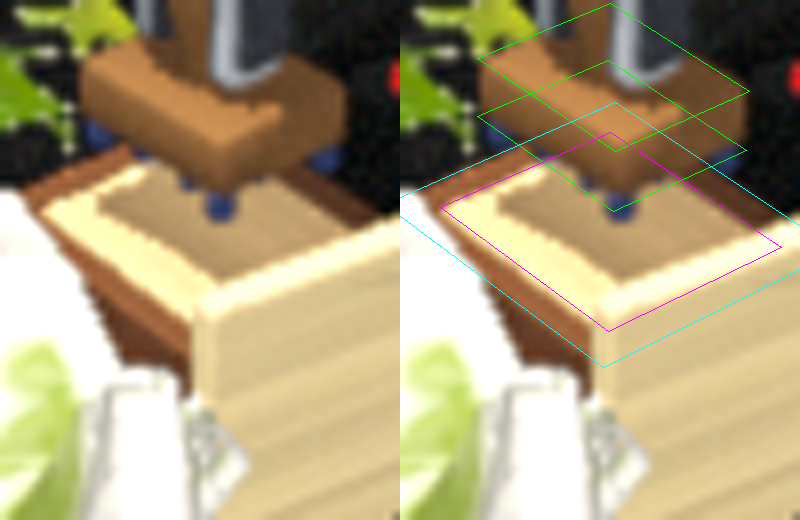

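The tile model matches. The block's left and right corners match too, but its near corner sits about 2.5 px higher than modelled, from either a rounded corner or a tilt. I'll calibrate the corner shrink on the resting block and then fit the tilt. Picks from the close-up (offset (310,195), ×8): corners (80,62), (222,138), (346,95), and pegs (98,145), (220,220), (325,172).

```bash
python3 - <<'E'
from h import *
from scipy.optimize import least_squares
from scipy.spatial.transform import Rotation as R
np.set_printoptions(precision=4,suppress=True)
K,V=C["side"]
def proj(W):
    q=(W@V[:3,:3].T+V[:3,3])@K.T; return q[:,:2]/q[:,2:]
def P(pts,s,off): return (np.array(pts,float)+.5)/s-.5+off
S=((1,-1),(1,1),(-1,1))
def model(k): # body shrink, peg half x,y ; z
    return np.array([[a*.025*k[0],b*.031*k[0],z] for z in(.028-k[3],.008) for a,b in S]+[[a*k[1],b*k[2],0.] for a,b in S])
A=P([(343,437),(458,520),(540,465),(347,472),(456,542),(538,490),(355,490),(452,560),(525,517)],5,(300,190))
B=P([(80,62),(222,138),(346,95),(84,118),(220,188),(346,145),(98,145),(220,220),(325,172)],8,(310,195))
def rA(p): # x,y,yaw,k..
    W=model(p[3:])@R.from_euler("z",p[2]).as_matrix().T+[p[0],p[1],0]
    return np.r_[(proj(W)-A).ravel(),(p[3:]-[.97,.021,.027,.001])*[20,300,300,500]]
a=least_squares(rA,[.502,.41,.14,.97,.021,.027,.001]);k=a.x[3:];print("start",a.x,a.fun[:18].round(1))
z0=.0797-.0349
for tilt in(0,1):
    def rB(p):
        W=model(k)@R.from_euler("ZYX",[p[3],p[4]*tilt,p[5]*tilt]).as_matrix().T+p[:3]
        return np.r_[(proj(W)-B).ravel(),(p[2]-z0)*300,p[4:]*5]
    b=least_squares(rB,[.48,.187,z0,.13,0,0]);print("hover",tilt,b.x,b.fun[:18].round(1))
for pts,z in(([(40,210),(195,310)],.02),([(98,203),(222,275)],.02)):
    q=[onz("side",u,z) for u in P(pts,8,(310,195))]; d=q[1]-q[0];print("edge yaw",np.arctan2(-d[0],d[1]),q)
E
```

```text
start [0.5021 0.4114 0.1608 0.9493 0.0207 0.0269 0.0025] [ 0.9  0.2  0.1 -0.5  0.1 -0.6 -0.4 -0.2 -0.2  1.9 -0.4  1.1 -0.3 -0.8
  0.3 -0.1 -0.1 -1.2]
hover 0 [0.4791 0.1853 0.045  0.1586 0.     0.    ] [ 0.6  0.2 -0.2  1.5 -0.3 -0.5  0.1 -0.4 -0.1  1.7 -0.6 -0.4  0.  -0.9
  0.1 -0.3  0.2 -0.9]
hover 1 [ 0.4814  0.1882  0.0452  0.1567 -0.09    0.0662] [ 0.7  0.3  0.   0.1 -0.1 -0.3  0.   0.1 -0.1  0.8 -0.6  0.2 -0.2 -0.2
  0.  -0.9  0.2 -0.1]
edge yaw 0.18594719003215057 [array([0.5192, 0.1541, 0.02  ]), array([0.5068, 0.2202, 0.02  ])]
edge yaw 0.22948572176716125 [array([0.5025, 0.1599, 0.02  ]), array([0.4909, 0.2098, 0.02  ])]
```

The peg pattern matches the resting block, so the block is level. Its yaw is about 0.157 against the tile's 0.125–0.186, and it is centred within about 2 mm. Lowering to roughly 11 mm above the tile.

In the tool's units: 0.004 m is 0.02, 0.003 m is 0.015.

Request:
{"op": "run_rows", "data": {"deltas": [[0, 0, 0.02, 0, 0], [0, 0, 0.02, 0, 0], [0, 0, 0.015, 0, 0], [0, 0, 0.01, 0, 0], [0, 0, 0.0025, 0, 0], [0, 0, 0, 0, 0], [0, 0, 0, 0, 0], [0, 0, 0, 0, 0]]}}

```text
clock: 10.78
ee_pos: [0.4804, 0.1865, 0.066]
eef_rot: [-0.0, 0.998, 0.064, 0.0]
force: [0.4, -1.4, -0.3]
grip_width: 0.025
finger_force: 49.3
```

```bash
python3 -c "
from ov import *
o=bot.get_obs();p=o['ee_pos'];print(p,o['force'],o['finger_force'],abs(o['qvel']).max());ov('pics/ov2.png',p[0],p[1],p[2]-.0349,.155)"
```

```text
[0.4804172  0.18649291 0.06595157] [ 0.44577127 -1.42744379 -0.34885958] 49.29345900658518 0.002661905873727604
```

View pics/ov2.png

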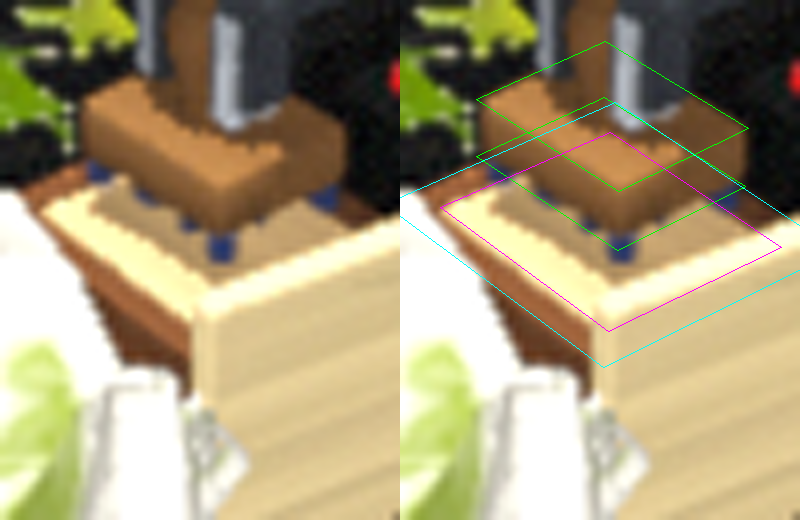

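The block outline matches the model, its edges run parallel to the tile's, and the pegs (near one at (222,250)) stay clear of the tile and its rim. Handing in.

```bash
python3 -c "
from bench import bot
print(bot.close_job())"
```

```text
the job is handed in; nothing more can be done
None
```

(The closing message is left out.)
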